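Ready the tool cage for a new keeper and hold its gate ajar

TASK

The keeper on the tool cage's gate is bent and is about to be replaced: first lay the new keeper flat, staple upwards, in the empty long compartment of the grey tray, lengthwise. Then lift the sagging bolt by its red knob so that its flared end clears the bent keeper's lip, draw it back out of the keeper and pull the spring-loaded gate about a hand's width (90 mm) open. Finish while holding the gate still there with the gripper, as it shuts by itself when let go; leave the brush, the can and the wrench where they are.

Things in the scene. Friction and masses are not known exactly. Their poses are not given: they have to be found in the camera images.
- keeper_mid (a point): Centre of the loose new keeper, bright metal, 0.16 kg: base plate 90 long (x) x 40 wide (y) x 5 mm with a staple (upside-down U) on its middle, 36 (x) x 18 (y) mm, its top 42 mm above the plate's underside. This point is 21 mm above the underside; z points up. Starts flat on the table. Grip the staple across its 18 mm width (along y), high, so that the fingertips clear plate and tray walls.
- slot (a point): Centre of the floor of the tray's empty long compartment, 4 mm above the table: inside 120 long (x) x 57 mm wide (y), walls 5 mm thick, standing 10 mm above this floor.
- tray: Fixed grey tray, 200 (x) x 180 (y) x 14 mm, origin under its centre. The wide compartment on its +y side holds the brush; on its -y side are the empty long one (-x end) and a small one with studs (+x end).
- lip_top (a point): Middle of the top edge of the bent keeper's upturned lip, 153 mm above the table, 9 mm thick along y. Its axes are the fixed blue cage's: x from the gate straight into the cage, y along the shut gate from hinge to latch post (along the bolt), z up.
- cage: Blue tool cage, 190 mm high, fixed, with the gate as its front. The bent keeper is a brass-coloured open-topped fork on the latch post at the gate's free edge. Its front cheek, 185 mm high, stops the gate while the bolt's end is in the fork; the bolt cannot be lifted over it. Origin at table height near the free edge of the gate; axes as lip_top.
- bolt_grip (a point): Grip point of the bolt's upright round red knob (16 mm diameter): 13 mm below its top, 217 mm above the table while sagging. x and y are the gate's, z up. Gate, straps and cage reach to 190 mm, so keep fingertips above that; grip from above. Bolt shot: 205 mm from the hinge line along y, 30 mm in front of it; drawing moves it towards the hinge (-y).
- gate_hinge (a point): Blue mesh gate, 240 x 163 x 20 mm, its bottom 25 mm above the table, carrying bolt and knob. This is a point on the gate's vertical hinge line, 188 mm above the table. x and y turn with the gate; y points along the gate to its free edge, 255 mm away.
- gate (a joint): Gate angle in rad, 0 shut, grows as the free edge swings towards the robot (counter-clockwise from above), at most 1.2. A spring shuts it: about 0.45 N m shut, 0.65 N m at 0.4 rad. 90 mm of opening at the free edge is about 0.36 rad.
- bolt_draw (a joint): How far the bolt is drawn, in m: 0 shot, 0.055 fully drawn; starts between 0 and 0.006. Sliding takes about 2 N and it stays where it is left. The bolt's 28 mm flared end starts 1 to 7 mm beyond the lip, is past it at 0.026 and out of the fork from 0.027.
- bolt_lift (a joint): How far the bolt is lifted in its worn straps, in m: 0 sagging, at most 0.014; takes about 3 N and drops back when let go. The flared end hangs 7 mm below the lip's top and clears it above 0.007.
- brush: Flat brush, wooden handle, 160 mm long, 42 wide, 20 high, lying loose in the tray's wide compartment; origin under its middle. Leave alone.
- can: Yellow spray can, 52 mm in diameter, 150 mm high, loose; origin under its middle. Leave alone.
- wrench: Steel wrench, 180 x 38 x 8 mm, loose on the table; origin under its middle. Leave alone.
There are look-alikes about, which are no part of the job. There is more than one size of the part that bears keeper_mid; the job needs the middle-sized.

How it is judged (in metres and radians):
On the way, in this order (a step that is already met when the one before it is completed fails the run):
1. the new keeper lies flat and lengthwise in the tray's empty compartment, the bolt still shot (horizontal distance between keeper_mid and slot below 0.022 m and z of keeper_mid in the frame of slot below 0.0245 m and angle between keeper_mid's own z axis and vertical below 0.08 rad and angle between the x axis of keeper_mid and the x axis of slot, either way round below 0.3 rad and value of joint bolt_draw below 0.012 m), for 0.2 s.
2. the bolt is lifted over the lip: lifted, with the flared end passing above the bent keeper's lip (value of joint bolt_lift above 0.005 m and value of joint bolt_draw above 0.013 m).
3. the bolt is drawn out of the keeper (value of joint bolt_draw above 0.028 m), for 0.1 s.
At the end, for the whole second after the job is handed in: New keeper flat on the floor of the empty compartment (centre within 22 mm, lengthwise within 0.3 rad); gate still, 0.24 to 0.56 rad open (60 to 140 mm at its free edge), held by the fingers with over 0.5 N on gate or bolt, and propped by nothing loose (horizontal distance between keeper_mid and slot below 0.022 m and z of keeper_mid in the frame of slot below 0.0245 m and angle between keeper_mid's own z axis and vertical below 0.08 rad and angle between the x axis of keeper_mid and the x axis of slot, either way round below 0.3 rad and value of joint gate between 0.24 and 0.56 rad and velocity of joint gate between -0.05 and 0.05 rad/s and contact force between the fingers and gate above 0.5 N and contact force between gate and brush below 0.2 N and contact force between gate and can below 0.2 N and contact force between gate and wrench below 0.2 N); the arm keeps its last pose, push and grip.
It fails at once if the brush is moved more than 30 mm (distance of brush from where it was at the start of the episode above 0.03 m).
It fails at once if the can is moved more than 30 mm (distance of can from where it was at the start of the episode above 0.03 m).
It fails at once if the wrench is moved more than 30 mm (distance of wrench from where it was at the start of the episode above 0.03 m).
It also fails if it takes over 48 s, if anything falls off the work surface, if the arm or the gripper's body presses on something with over 40 N, if the wrist force passes 120 N, or if a joint passes its speed limit or range.

ROBOT

A 6-joint arm with a two-finger parallel gripper is mounted at the origin on the work surface. World frame = base frame: x ahead of the robot, y to its left, z up, the work surface at z = 0. Lengths are in mm, angles in rad, forces in N, time in s.
With the tool pointing down it reaches from about 275 to 1000 mm from the base axis. Payload 8.4 kg.
Tool frame: the origin (TCP) lies at the very end of the fingers, on their centre line; the grasp point (between the pads) lies 19 mm behind it (r.pinch_z is the distance from the TCP to the grasp point, in mm); z points along the fingers, y is the direction in which the jaws open and shut (so a half turn about z gives the same grasp; the last joint's range is limited). The gripper opens to 85 mm and grips with 20 to 120 N. Pads are 22 mm wide; open, the fingers measure 114 mm over their backs; the gripper's body (76 mm by 85 mm) begins 54 mm behind the grasp point. The pads swing forward as they close: fully open they stand 13 mm farther back than shut.
Start: joints at [1.23, 0.353, 1.633, -0, 1.155, -0.002], TCP at [207.721, 589.474, 231.281] pointing down, gripper open.
Joint ranges: [-2.63, 2.63], [-0.92, 2.1], [0.06, 2.66], [-1.3, 4.44], [0, 2.69], [-3.02, 3.02]. Speed limits (rad/s): [2.22, 2.22, 2.79, 3.14, 3.14, 3.14].

INTERFACE

Orientations are given as [roll, pitch, yaw] about the fixed x, y, z axes, in that order (R = Rz(yaw) Ry(pitch) Rx(roll)).
In Python, from rig import r, optics gives the robot as it stands.
- The arm moves only by the shell command python3 -m creep 'ROWS' [FORCE]. ROWS is JSON, a list of rows, each an object with "dp": the shift along the tool's x, y, z in mm, a list of three; "angular": the turn, a rotation vector about the tool's x, y, z in rad, a list of three; "fingers": the finger opening in mm, from 0 to 85.4. In form: [{"dp": [dx, dy, dz], "angular": [wx, wy, wz], "fingers": fingers}, ...]. A call has 1 to 5 rows; each row is the pose to reach, as a shift and turn from the pose commanded when the call began, along the tool's axes at that moment; what a row does not reach only later rows make up. A row lasts 1/12 s, in which the tool goes at most 41.7 mm and 7.16 degrees, less where a joint would pass 70% of its speed; a pose out of reach is approached as far as the arm can. A call with a gripper value outside its range is refused whole. The fingers move at their own pace and stop on an object; FORCE is the grip in N (left out, the last holds). Time passes only in rows, so rows that repeat a pose let the fingers close. It gives the time, the measured TCP pose, the force and the opening at its end, in the units of the state.
- r.sense(): the state, without advancing time (a new reading comes with each control period).
- optics.grab_frame(name): name is "scene" or "top" or "wrist"; returns the picture (400x640x3 uint8, blue, green, red); there is no depth.
- optics.camera_params(name): a dict with "fx", "fy", "cx", "cy" (pixels), "eye" and "rotation" of the camera in the world; the wrist camera has in their place "T_tool_cam" (4x4, takes a point from camera to tool coordinates, whose origin is the TCP and whose axes are the flange's). Camera axes: x right, y up, looking along -z (the intrinsics and any distortion apply to the point x, -y, -z); pixel columns grow to the right and rows downward; lengths in mm; the calibration is good to about 2 mm. A picture is of the moment at which its call begins: read the wrist's pose just before it. camera_params takes no time and is no camera call.
- r.sign_off(): hands the job in, once; it reports no verdict.
The state is a dict: "clock": time; "qpos": joint angles; "qvel": joint speeds; "joint_efforts": joint torques, N m; "eef_pos": TCP position; "tcp_rot": TCP orientation; "contact_force": force on the tool from outside, world axes, zero at the start; "wrist_torque": the same for the moment, N m; "opening": opening from 0.0 (shut) to 1.0 (fully open).
Only numpy, scipy, OpenCV 4.12 (cv2) and the standard library are available. Lean on these libraries where they do the work, as an engineer would, in place of code of your own. Each camera call takes 0.05 s, during which the arm holds its last target.

## Working session

There is one attempt and no reset: what is moved stays moved. The work goes in short steps, Python scripts to look and compute and a shell command to move; the robot and the scene stay as the last step left them, time stands still between calls to the robot, and variables do not carry over. Pictures are saved under pics/ and viewed, and the job is handed in when it is done.

```bash
mkdir -p pics; ls
python3 - <<'E'
from rig import r, optics
import cv2
s=r.sense(); print(s)
for n in ("scene","top","wrist"):
    f=optics.grab_frame(n); cv2.imwrite(f"pics/{n}0.png",f); print(n,optics.camera_params(n))
print(r.pinch_z)
E
```

```text
pics
{'clock': 0.0, 'qpos': array([ 1.22959588e+00,  3.53662898e-01,  1.63411724e+00, -2.54712095e-05,
        1.15522014e+00, -2.39665931e-03]), 'qvel': array([ 0.00067206, -0.00086942, -0.00031714, -0.00076321, -0.0027262 ,
        0.00136751]), 'joint_efforts': array([ 5.52278623e-03, -6.05254698e+01, -3.42068768e+01,  4.48422134e-04,
        9.42025246e-03, -5.60316482e-05]), 'eef_pos': array([207.57141143, 589.02196221, 230.55970722]), 'tcp_rot': array([-3.14018498e+00,  1.99150414e-05,  2.80279918e+00]), 'contact_force': array([-0.31685243,  0.14181901,  0.11751665]), 'wrist_torque': array([0.01657621, 0.0408816 , 0.0074543 ]), 'opening': 1.0003520017555483}
scene {'fx': 368.43795461677246, 'fy': 368.43795461677246, 'cx': 315.7721821860719, 'cy': 205.10510204501918, 'eye': array([1295.51755953,  -70.68562212,  922.03756822]), 'rotation': array([0.78285984, 0.01117586, 1.39910395])}
top {'fx': 502.400126016751, 'fy': 502.400126016751, 'cx': 327.37127261026416, 'cy': 200.13726009428783, 'eye': array([ 423.70009423,   64.99141093, 1365.31350764]), 'rotation': array([ 9.23994284e-02, -5.42180036e-04, -1.55153879e+00])}
wrist {'fx': 319.59756305522103, 'fy': 319.59756305522103, 'cx': 317.93520146058927, 'cy': 201.27515640489077, 'T_tool_cam': array([[ 5.83524273e-04,  9.64690748e-01,  2.63384548e-01,
         6.74223642e+01],
       [ 9.99999562e-01, -3.70093485e-04, -8.59952712e-04,
         2.64060447e-01],
       [-7.32111519e-04,  2.63384934e-01, -9.64690541e-01,
        -1.42446740e+02],
       [ 0.00000000e+00,  0.00000000e+00,  0.00000000e+00,
         1.00000000e+00]])}
18.700000000000003
```

View pics/scene0.png

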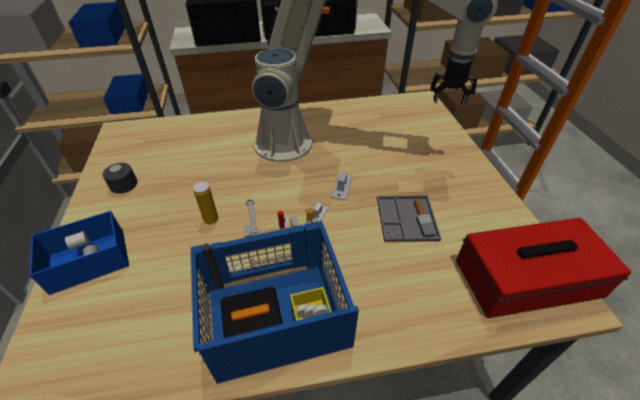

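View pics/top0.png

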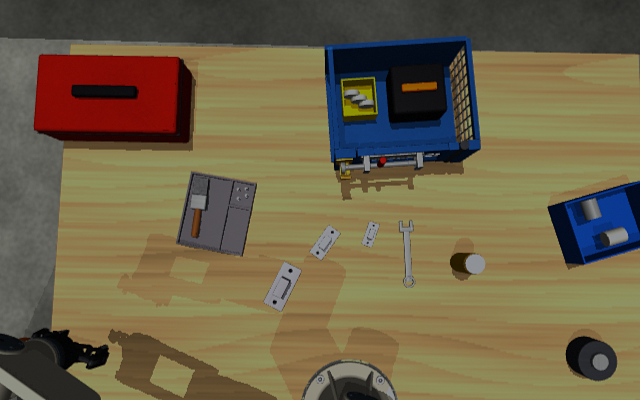

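View pics/wrist0.png

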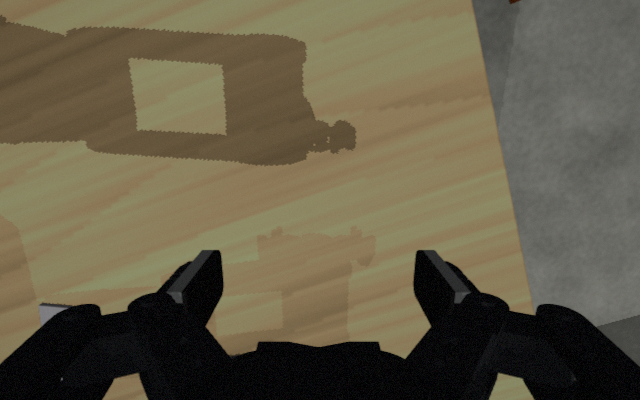

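The top view shows three look-alike keepers: large (283,286), middle (324,242) and small (370,234). The tray is at (217,213), with its empty long compartment on the right, lower side (around (232,228)). The red knob is at (382,160) and the gate's free edge and brass fork are at (345,168). I'll choose the middle keeper and check it by size in a crop.

```bash
cat > h.py <<'E'
import numpy as np, cv2
from scipy.spatial.transform import Rotation as R
from rig import r, optics
def cam(n, s=None):
    p=optics.camera_params(n)
    if n=="wrist":
        s=s or r.sense(); T=np.eye(4); T[:3,:3]=R.from_euler('xyz',s['tcp_rot']).as_matrix(); T[:3,3]=s['eef_pos']
        M=T@np.array(p['T_tool_cam']); return p,M[:3,:3],M[:3,3]
    return p,R.from_euler('xyz',p['rotation']).as_matrix(),np.array(p['eye'])
def plane(n,px,z,s=None):
    p,Rm,e=cam(n,s); px=np.atleast_2d(np.asarray(px,float))
    d=np.c_[(px[:,0]-p['cx'])/p['fx'],-(px[:,1]-p['cy'])/p['fy'],-np.ones(len(px))]@Rm.T
    return e+d*((z-e[2])/d[:,2])[:,None]
def proj(n,P,s=None):
    p,Rm,e=cam(n,s); c=(np.atleast_2d(P)-e)@Rm
    return np.c_[p['cx']+p['fx']*c[:,0]/-c[:,2],p['cy']-p['fy']*c[:,1]/-c[:,2]]
def tool(target,s=None):
    "world shift -> tool axes"
    s=s or r.sense(); Rm=R.from_euler('xyz',s['tcp_rot']).as_matrix()
    return (np.asarray(target)-s['eef_pos'])@Rm
E
python3 - <<'E'
from h import *
f=cv2.imread('pics/top0.png')
print(cam("top")[1].round(2)); print(proj("top",[[0,0,0],[400,0,0]]))
cv2.imwrite('pics/c1.png',cv2.resize(f[160:320,170:420],None,fx=3.2,fy=3.2,interpolation=cv2.INTER_CUBIC))
cv2.imwrite('pics/c2.png',cv2.resize(f[30:210,310:500],None,fx=3.3,fy=3.3,interpolation=cv2.INTER_CUBIC))
hsv=cv2.cvtColor(f,cv2.COLOR_BGR2HSV)
m=((hsv[...,1]<45)&(hsv[...,2]>110)).astype(np.uint8); m[:200]=0;m[:,:255]=0;m[:,430:]=0;m[320:]=0
cs,_=cv2.findContours(m,cv2.RETR_EXTERNAL,cv2.CHAIN_APPROX_NONE)
for c in cs:
    if cv2.contourArea(c)>60:
        w=plane("top",c[:,0],5)[:,:2].astype(np.float32); print(cv2.minAreaRect(c)[0],cv2.minAreaRect(w))
E
```

```text
[[ 0.02  1.   -0.09]
 [-1.    0.02 -0.  ]
 [ 0.    0.09  1.  ]]
[[348.71060369 409.05429869]
 [350.98159316 255.96552158]]
(282.0000305175781, 286.0) ((316.8241882324219, 183.63963317871094), (52.81583786010742, 120.8165054321289), 64.5644302368164)
(324.52703857421875, 242.16217041015625) ((435.8291320800781, 72.13592529296875), (39.835105895996094, 89.91114044189453), 55.42892074584961)
(406.9686584472656, 254.10638427734375) ((408.6181945800781, -150.31947326660156), (176.64541625976562, 33.11555480957031), 2.223065137863159)
(370.0892333984375, 233.91387939453125) ((460.3271179199219, -50.50733184814453), (29.304250717163086, 65.64878845214844), 71.17545318603516)
```

View pics/c1.png

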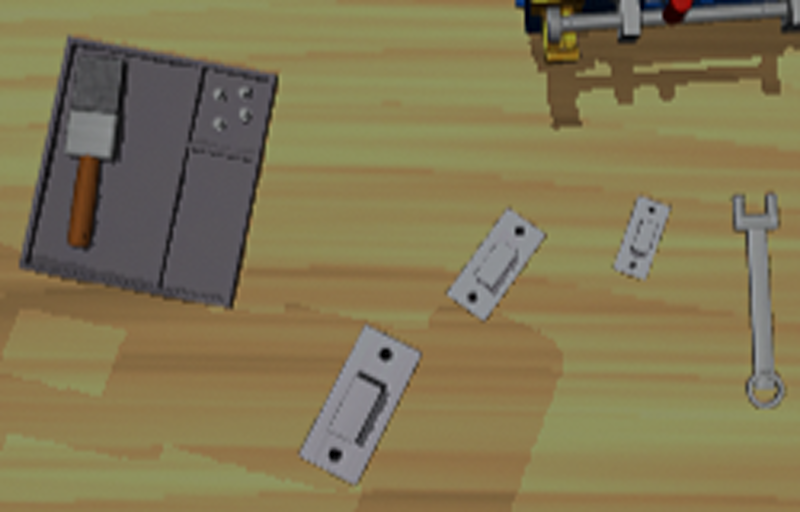

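View pics/c2.png

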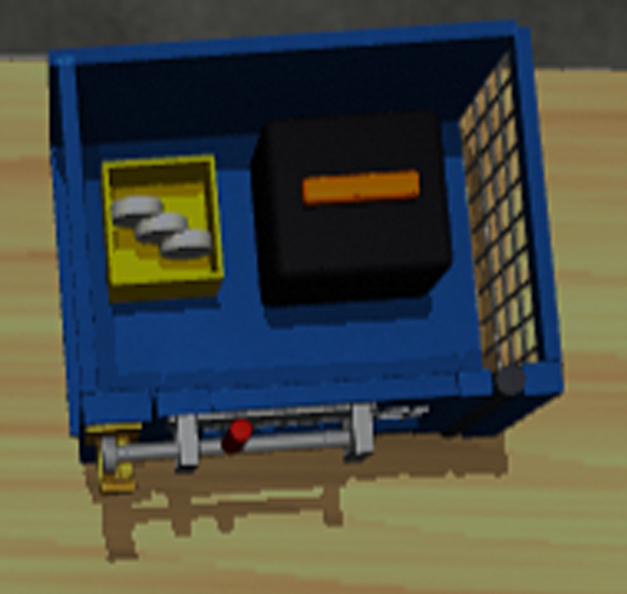

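The mid-sized keeper measures 89.9 x 39.8 mm, so it's the right one. It's centred at (436,72), with its long axis at -34.6° from world x. Next I'll measure the tray and the knob.

Run:
```python
from h import *
f=cv2.imread('pics/top0.png'); hsv=cv2.cvtColor(f,cv2.COLOR_BGR2HSV)
cr=np.array([[70,38],[277,73],[232,307],[22,268]])/3.2+[170,160]
w=plane("top",cr,14)[:,:2]; print(w.round(1))
c=w.mean(0); ax=(w[0]+w[1]-w[2]-w[3]); print(np.linalg.norm(ax)/2); ax/=np.linalg.norm(ax); ay=np.array([-ax[1],ax[0]])
print('tray',c,np.degrees(np.arctan2(ax[1],ax[0])), 'slot',c-35*ax-56.5*ay, np.linalg.norm(w[0]-w[1]))
# knob
m=(((hsv[...,0]<8)|(hsv[...,0]>172))&(hsv[...,1]>150)&(hsv[...,2]>60)).astype(np.uint8)
m[:140]=0;m[180:]=0;m[:,:350]=0;m[:,420:]=0
ys,xs=np.nonzero(m);print(xs.min(),xs.max(),ys.min(),ys.max()); t=ys<ys.min()+5
print('knob top',plane("top",[[xs[t].mean()+.5,ys.min()+2.5]],230), 'knob base',plane("top",[[379,165]],190))
g=cv2.imread('pics/scene0.png'); h2=cv2.cvtColor(g,cv2.COLOR_BGR2HSV)
m=(((h2[...,0]<8)|(h2[...,0]>172))&(h2[...,1]>150)).astype(np.uint8); m[:200]=0;m[250:]=0;m[:,:260]=0;m[:,300:]=0
ys,xs=np.nonzero(m);print(xs.min(),xs.max(),ys.min(),ys.max())
print('scene knob top',plane("scene",[[(xs[ys<ys.min()+3]).mean()+.5,ys.min()+1.5]],230))
print('hinge',plane("top",[[511/3.3+310,380/3.3+30]],188))
print('gate-top line',plane("top",np.array([[155,395],[458,375]])/3.3+[310,30],190))
k=np.array([435.8,72.1])
s=r.sense(); print(tool([435.8,72.1,120],s),s['tcp_rot'])
```

```text
[[618.9 436. ]
 [592.3 259.4]
 [394.7 290.6]
 [423.8 467.6]]
198.82851606152352
tray [507.43088956 363.39143999] -9.090543194900954 slot [463.94377055 313.13091392] 178.52433596457757
380 386 157 163
knob top [[624.66321515 -59.26171934 230.        ]] knob base [[618.39370725 -54.01447645 190.        ]]
278 283 211 227
scene knob top [[625.79990911 -55.5509907  230.        ]]
hinge [[ 670.3830587  -257.86197953  188.        ]]
gate-top line [[ 654.06813916   -1.41651174  190.        ]
 [ 672.87654629 -219.20125822  190.        ]]
[-387.07802971 -411.68559959  111.16534386] [-3.14055939e+00 -2.69750787e-05  2.80277559e+00]
```

```bash
python3 -m creep '[{"dp":[-28,-29,0],"angular":[0,0,0],"fingers":60},{"dp":[-56,-59,0],"angular":[0,0,0],"fingers":60},{"dp":[-84,-88,0],"angular":[0,0,0],"fingers":60},{"dp":[-112,-118,0],"angular":[0,0,0],"fingers":60},{"dp":[-140,-147,0],"angular":[0,0,0],"fingers":60}]' 40
python3 -m creep '[{"dp":[-28,-29,0],"angular":[0,0,0],"fingers":60},{"dp":[-56,-59,0],"angular":[0,0,0],"fingers":60},{"dp":[-84,-88,0],"angular":[0,0,0],"fingers":60},{"dp":[-112,-118,0],"angular":[0,0,0],"fingers":60},{"dp":[-140,-147,0],"angular":[0,0,0],"fingers":60}]'
python3 -m creep '[{"dp":[-28,-29,5],"angular":[0,0,0.05],"fingers":60},{"dp":[-56,-59,20],"angular":[0,0,0.1],"fingers":60},{"dp":[-84,-88,35],"angular":[0,0,0.16],"fingers":60},{"dp":[-107,-118,50],"angular":[0,0,0.22],"fingers":60},{"dp":[-107,-118,50],"angular":[0,0,0.265],"fingers":60}]'
python3 - <<'E'
from h import *
s=r.sense(); print(s['eef_pos'],s['tcp_rot'],s['qpos'],s['clock'])
f=optics.grab_frame("wrist"); cv2.imwrite("pics/w1.png",f)
print(proj("wrist",[[435.8,72.1,42]],s))
E
```

```text
clock: 0.57
eef_pos: [291.0, 402.4, 231.0]
tcp_rot: [-3.141, -0.0, 2.803]
contact_force: [1.0, 0.6, 0.4]
opening: 0.704
clock: 0.98
eef_pos: [374.2, 217.2, 231.3]
tcp_rot: [3.141, 0.0, 2.803]
contact_force: [0.1, 0.5, -1.0]
opening: 0.706
clock: 1.4
eef_pos: [436.0, 67.1, 179.1]
tcp_rot: [-3.139, -0.001, 2.531]
contact_force: [-1.1, 0.2, -0.0]
opening: 0.707
[435.96545559  67.11336425 179.13983051] [-3.13861138e+00 -6.63467854e-04  2.53096897e+00] [ 0.15066353  0.13096265  2.06140781 -0.00208805  0.95176018 -0.80829635] 1.4
[[322.54065244 188.68266381]]
```

View pics/w1.png

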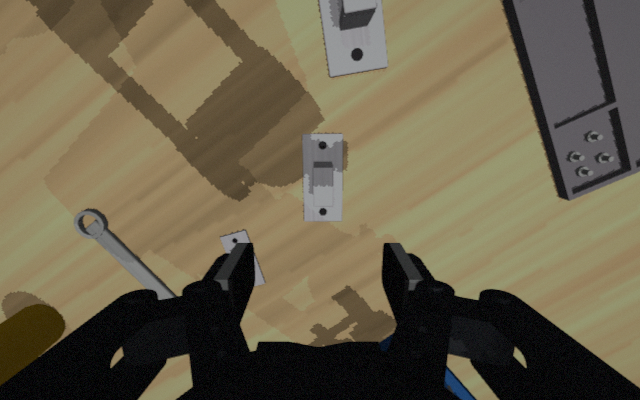

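The wrist view shows the middle keeper upright at (323,177), with its staple top near (323,187). The predicted position was (322.5,189). I'll refine from the plate holes at (323,145) and (323,212).

Run:
```python
from h import *
s=r.sense()
f=cv2.imread("pics/w1.png"); cv2.imwrite('pics/w1c.png',cv2.resize(f[120:230,280:370],None,fx=5,fy=5,interpolation=cv2.INTER_CUBIC))
h=plane("wrist",[[323,145.5],[323,212]],5,s); print(h,h.mean(0),np.degrees(np.arctan2(*(h[1]-h[0])[1::-1])))
c=plane("wrist",[[303.5,134.5],[342,133.5],[341.5,220],[304,219.5]],5,s); print(c.round(1),c.mean(0))
print(tool([435.8,72.1,60],s))
```

```text
[[407.3716235   94.78856752   5.        ]
 [463.38334244  55.6966534    5.        ]] [435.37748297  75.24261046   5.        ] -34.91210670023384
[[387.8  85.3   5. ]
 [408.5 116.5   5. ]
 [481.7  66.5   5. ]
 [458.7  34.8   5. ]] [434.16345121  75.77844207   5.        ]
[  1.46994553   2.97193698 119.79490403]
```

View pics/w1c.png

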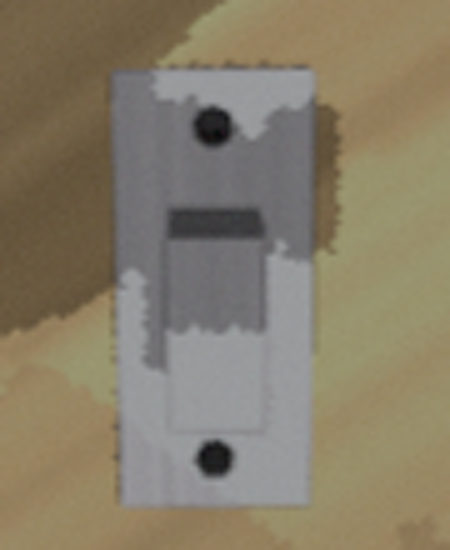

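Run:
```python
from h import *
s=r.sense()
p=plane("wrist",[[323.2,187]],42,s)[0]; print(p)
print(tool([435.5,74,21],s), s['eef_pos'])
```

```text
[434.60770596  75.36616672  42.        ]
[  2.75261954   4.44065208 158.79359149] [435.58977465  68.94526208 179.7990635 ]
```

```bash
python3 -m creep '[{"dp":[2,3,40],"angular":[0,0,0],"fingers":55},{"dp":[2.5,3,80],"angular":[0,0,0],"fingers":55},{"dp":[2.5,3,115],"angular":[0,0,0],"fingers":50},{"dp":[2.5,3,140],"angular":[0,0,0],"fingers":50},{"dp":[2.5,3,140],"angular":[0,0,0],"fingers":50}]'
python3 - <<'E'
from h import *
s=r.sense(); print(s['eef_pos'],s['tcp_rot'],tool([435.3,73,21],s))
f=optics.grab_frame("wrist"); cv2.imwrite("pics/w2.png",f)
E
```

```text
clock: 1.87
eef_pos: [432.1, 76.3, 37.7]
tcp_rot: [-3.137, -0.005, 2.539]
contact_force: [-0.2, -0.1, 0.3]
opening: 0.586
[432.14177382  76.32055635  37.65953842] [-3.13664927 -0.00527289  2.53948619] [-4.57131148 -0.86561477 16.64014813]
```

View pics/w2.png

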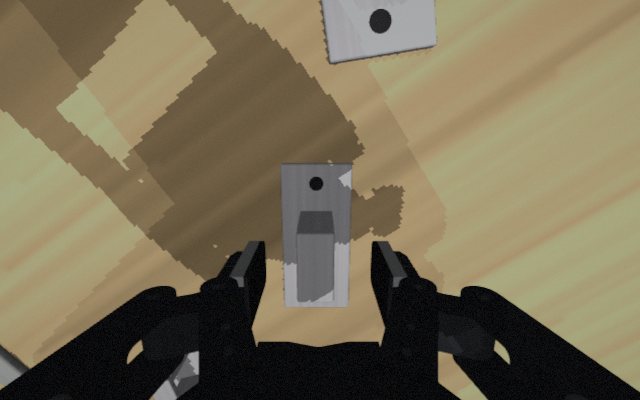

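The keeper's staple top is at about (316,267), between the pads at x=265 and 372, so it's nearly centred.

Run:
```python
from h import *
s=r.sense(); print(s['eef_pos'],s['tcp_rot'])
p=plane("wrist",[[316,267]],42,s)[0]; print(p, tool([p[0],p[1],21],s))
```

```text
[433.45814908  76.47701219  39.75437801] [-3.13808609 -0.00376009  2.53931746]
[435.99254127  73.78845768  42.        ] [-3.68207197 -0.7139993  18.74328452]
```

```bash
python3 -m creep '[{"dp":[-3,-0.7,10],"angular":[0,0,0],"fingers":50},{"dp":[-3,-0.7,19],"angular":[0,0,0],"fingers":40},{"dp":[-3,-0.7,19],"angular":[0,0,0],"fingers":10},{"dp":[-3,-0.7,19],"angular":[0,0,0],"fingers":10},{"dp":[-3,-0.7,19],"angular":[0,0,0],"fingers":10}]' 45
python3 -m creep '[{"dp":[0,0,0],"angular":[0,0,0],"fingers":10},{"dp":[0,0,0],"angular":[0,0,0],"fingers":10},{"dp":[0,0,0],"angular":[0,0,0],"fingers":10}]'
python3 - <<'E'
from h import *
s=r.sense(); print(s['eef_pos'],s['tcp_rot'],s['opening']*85.4, s['contact_force'])
f=optics.grab_frame("wrist"); cv2.imwrite("pics/w3.png",f)
E
```

```text
clock: 2.33
eef_pos: [437.8, 73.9, 22.9]
tcp_rot: [3.141, 0.001, 2.538]
contact_force: [-0.3, 0.2, -2.4]
opening: 0.199
clock: 2.58
eef_pos: [437.8, 73.9, 22.8]
tcp_rot: [3.141, 0.001, 2.538]
contact_force: [-1.9, -2.0, 4.8]
opening: 0.193
[437.80367836  73.86503081  22.78021589] [3.14112827e+00 6.14249004e-04 2.53788219e+00] 16.473845446798293 [-1.8786501  -1.9955824   4.77096025]
```

View pics/w3.png

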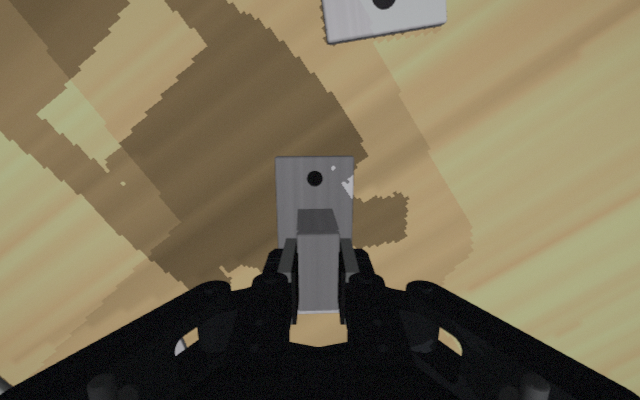

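The staple is gripped between the pads (opening 16.5 mm, commanded shut). Now lift and carry.

```bash
python3 -m creep '[{"dp":[0,0,-30],"angular":[0,0,0],"fingers":10},{"dp":[10,19,-60],"angular":[0,0,0],"fingers":10},{"dp":[28,52,-70],"angular":[0,0,0],"fingers":10},{"dp":[47,87,-70],"angular":[0,0,0],"fingers":10},{"dp":[66,122,-70],"angular":[0,0,0],"fingers":10}]'
python3 -m creep '[{"dp":[16,30,0],"angular":[0,0,-0.09],"fingers":10},{"dp":[32,60,0],"angular":[0,0,-0.18],"fingers":10},{"dp":[44,80,0],"angular":[0,0,-0.27],"fingers":10},{"dp":[48,89,0],"angular":[0,0,-0.36],"fingers":10},{"dp":[48,89,0],"angular":[0,0,-0.447],"fingers":10}]'
python3 -m creep '[{"dp":[0,0,0],"angular":[0,0,0],"fingers":10},{"dp":[0,0,0],"angular":[0,0,0],"fingers":10}]'
python3 - <<'E'
from h import *
s=r.sense(); print(s['eef_pos'],s['tcp_rot'],s['opening']*85.4,s['qpos'])
f=optics.grab_frame("wrist"); cv2.imwrite("pics/w4.png",f)
f=optics.grab_frame("top"); cv2.imwrite("pics/t4.png",f)
cv2.imwrite("pics/t4c.png",cv2.resize(f[140:290,140:340],None,fx=4,fy=4))
E
```

```text
clock: 3.05
eef_pos: [453.2, 213.5, 93.6]
tcp_rot: [3.139, 0.001, 2.536]
contact_force: [0.9, -0.2, -2.7]
opening: 0.193
clock: 3.47
eef_pos: [463.8, 315.1, 92.2]
tcp_rot: [3.14, 0.001, 2.991]
contact_force: [-0.2, -0.8, -1.5]
opening: 0.191
clock: 3.63
eef_pos: [463.0, 312.1, 91.9]
tcp_rot: [-3.141, -0.001, 2.982]
contact_force: [0.5, -1.3, -3.3]
opening: 0.198
[463.02264808 312.1284751   91.94151017] [-3.14100118e+00 -6.17575642e-04  2.98242922e+00] 16.866973233595356 [ 5.90459620e-01  4.24189720e-01  1.88847737e+00 -1.64493242e-05
  8.29780602e-01 -8.21162346e-01]
```

View pics/w4.png

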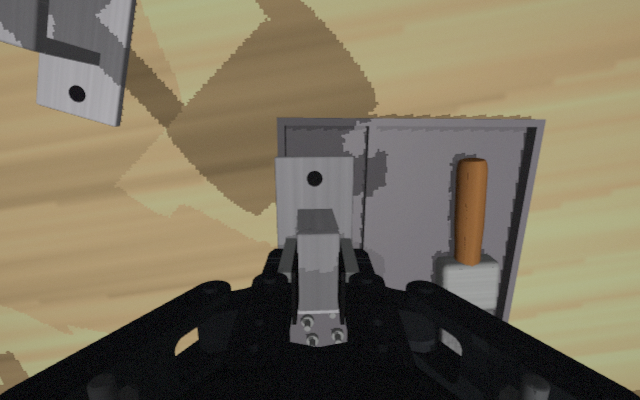

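View pics/t4c.png

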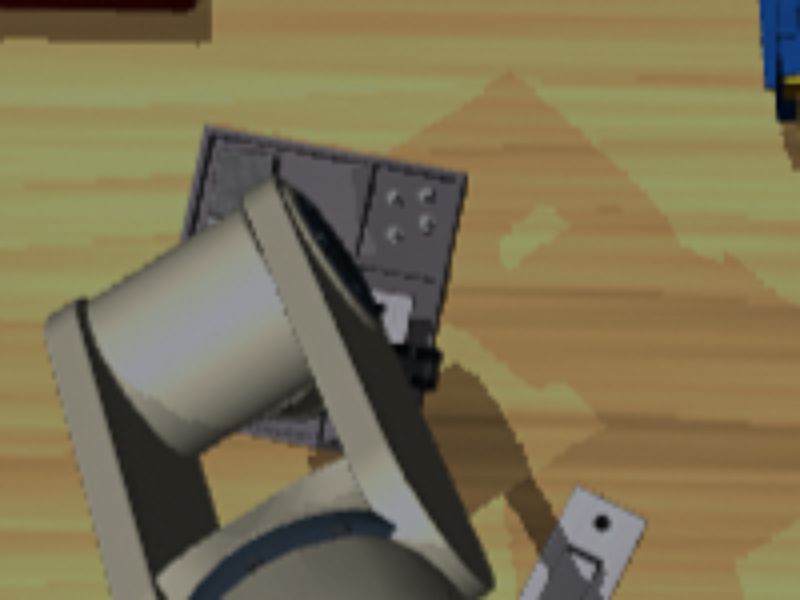

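In the wrist view the tray's rear edge runs (278,119)–(545,121), and the divider is near x=366. The keeper is aligned with the tray over the empty compartment. I'll check the slot from these corners.

Run:
```python
from h import *
s=r.sense(); print(s['eef_pos'],s['tcp_rot'])
c=plane("wrist",[[278,118.5],[545,121]],14,s)[:,:2]; print(c, np.linalg.norm(c[1]-c[0]))
ay=(c[1]-c[0]);ay/=np.linalg.norm(ay); ax=np.array([ay[1],-ay[0]]); print(np.degrees(np.arctan2(ax[1],ax[0])))
slot=c.mean(0)+100*ax-35*ax-56.5*ay; print('slot',slot)
d=plane("wrist",[[366,128]],14,s)[0,:2]; print('divider top mid/edge, tray y from -y edge',(d-c[0])@ay)
for q in (slot,[464,313.1]): print(tool([q[0]+1,q[1],60],s))
```

```text
[463.25005631 311.7996477   92.14780458] [-3.14126004e+00 -3.66674213e-04  2.98164817e+00]
[[395.45429289 296.26069635]
 [425.42207116 472.49890902]] 178.767937111583
-9.65034625007273
slot [465.04699224 317.78304716]
divider top mid/edge, tray y from -y edge 59.11014906355353
[-1.82008728  6.36316986 32.14502466]
[-1.53229676  1.57314927 32.14672341]
```

```bash
python3 -m creep '[{"dp":[-1.7,4,20],"angular":[0,0,0],"fingers":10},{"dp":[-1.7,4,40],"angular":[0,0,0],"fingers":10},{"dp":[-1.7,4,55],"angular":[0,0,0],"fingers":10},{"dp":[-1.7,4,60],"angular":[0,0,0],"fingers":10},{"dp":[-1.7,4,62],"angular":[0,0,0],"fingers":10}]'
python3 -m creep '[{"dp":[0,0,1],"angular":[0,0,0],"fingers":10},{"dp":[0,0,2],"angular":[0,0,0],"fingers":10},{"dp":[0,0,2.5],"angular":[0,0,0],"fingers":10}]'
python3 - <<'E'
from h import *
s=r.sense(); print(s['eef_pos'],s['tcp_rot'],s['contact_force'])
f=optics.grab_frame("wrist"); cv2.imwrite("pics/w5.png",f)
E
```

```text
clock: 4.15
eef_pos: [465.2, 315.1, 29.4]
tcp_rot: [-3.14, -0.002, 2.983]
contact_force: [0.2, -0.6, -2.7]
opening: 0.199
clock: 4.4
eef_pos: [466.4, 316.3, 28.6]
tcp_rot: [3.141, 0.001, 2.984]
contact_force: [-0.2, 0.9, -2.1]
opening: 0.194
[466.36956931 316.26744543  28.59619702] [3.14058979e+00 1.07104448e-03 2.98430147e+00] [-0.23346531  0.88034305 -2.11614047]
```

View pics/w5.png

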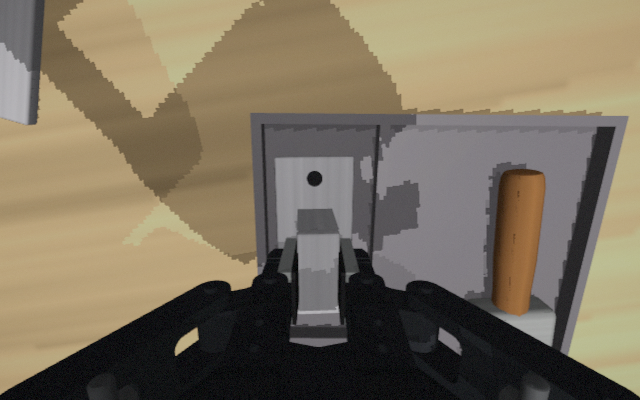

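The keeper sits inside the compartment walls (left gap 10 px, right 22 px at about 2 px/mm). I'll nudge it 2 mm, lower the last bit and release.

```bash
python3 -m creep '[{"dp":[0,2,1],"angular":[0,0,0],"fingers":10},{"dp":[0,2,2],"angular":[0,0,0],"fingers":10},{"dp":[0,2,2.5],"angular":[0,0,0],"fingers":10}]'
python3 -m creep '[{"dp":[0,0,0],"angular":[0,0,0],"fingers":25},{"dp":[0,0,0],"angular":[0,0,0],"fingers":35},{"dp":[0,0,0],"angular":[0,0,0],"fingers":35},{"dp":[0,0,-25],"angular":[0,0,0],"fingers":35},{"dp":[0,0,-60],"angular":[0,0,0],"fingers":35}]'
python3 -m creep '[{"dp":[0,0,-40],"angular":[0,0,0],"fingers":35},{"dp":[0,0,-80],"angular":[0,0,0],"fingers":35},{"dp":[0,0,-120],"angular":[0,0,0],"fingers":35},{"dp":[0,0,-160],"angular":[0,0,0],"fingers":35},{"dp":[0,0,-170],"angular":[0,0,0],"fingers":35}]'
python3 - <<'E'
from h import *
s=r.sense(); print(s['eef_pos'],s['tcp_rot'],s['contact_force'],s['qpos'])
f=optics.grab_frame("wrist"); cv2.imwrite("pics/w6.png",f)
E
```

```text
clock: 4.7
eef_pos: [466.7, 318.2, 26.6]
tcp_rot: [3.141, 0.001, 2.985]
contact_force: [-3.8, -4.6, 17.8]
opening: 0.199
clock: 5.12
eef_pos: [464.1, 316.7, 83.2]
tcp_rot: [-3.137, -0.004, 2.985]
contact_force: [0.7, 0.3, 0.2]
opening: 0.412
clock: 5.53
eef_pos: [468.4, 319.6, 262.1]
tcp_rot: [3.135, 0.007, 2.985]
contact_force: [0.4, 1.4, -0.4]
opening: 0.405
[468.40977945 319.64567996 262.0830358 ] [3.13522384 0.00673724 2.98481793] [ 0.41076117  1.40176988 -0.38220564] [ 5.96150447e-01  2.29415270e-01  1.73233062e+00  4.40859284e-05
  1.17057585e+00 -8.17909595e-01]
```

View pics/w6.png

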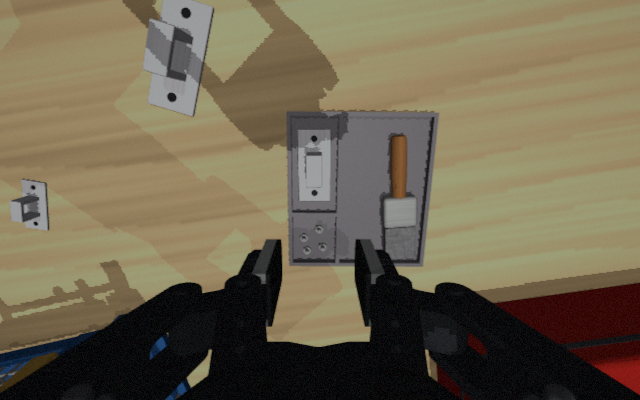

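The keeper lies flat and lengthwise in the empty compartment at (314,165), and the brush is undisturbed. Next is the gate: move towards the knob, turning so the jaws lie across the gate (along x).

```bash
python3 -m creep '[{"dp":[-20,-34,-10],"angular":[0,0,0.12],"fingers":45},{"dp":[-41,-68,-20],"angular":[0,0,0.24],"fingers":45},{"dp":[-62,-102,-30],"angular":[0,0,0.36],"fingers":45},{"dp":[-83,-136,-30],"angular":[0,0,0.48],"fingers":45},{"dp":[-104,-170,-30],"angular":[0,0,0.6],"fingers":45}]' 70
python3 - <<'E'
from h import *
s=r.sense(); print(s['eef_pos'],s['tcp_rot'],tool([625,-57,290]))
E
```

```text
clock: 6.0
eef_pos: [542.6, 132.2, 284.9]
tcp_rot: [3.141, 0.0, 2.379]
contact_force: [1.0, 0.3, -0.6]
opening: 0.528
[542.61543316 132.17722629 284.91651561] [3.14139592e+00 8.36973168e-05 2.37937617e+00] [-190.2216368   -79.94354672   -5.08329083]
```

```bash
python3 -m creep '[{"dp":[-36,-16,-5],"angular":[0,0,0.12],"fingers":45},{"dp":[-72,-32,-10],"angular":[0,0,0.24],"fingers":45},{"dp":[-108,-46,-10],"angular":[0,0,0.36],"fingers":45},{"dp":[-144,-62,-10],"angular":[0,0,0.48],"fingers":45},{"dp":[-170,-70,-10],"angular":[0,0,0.6],"fingers":45}]'
python3 -m creep '[{"dp":[0,0,0],"angular":[0,0,0.12],"fingers":45},{"dp":[0,0,0],"angular":[0,0,0.12],"fingers":45},{"dp":[0,0,0],"angular":[0,0,0.12],"fingers":45}]'
python3 - <<'E'
from h import *
s=r.sense(); print(s['eef_pos'],s['tcp_rot'],s['qpos'])
f=optics.grab_frame("wrist"); cv2.imwrite("pics/w7.png",f)
print(proj("wrist",[[625,-57,230],[670,-258,188],[625,-57,190]],s))
E
```

```text
clock: 6.42
eef_pos: [618.1, -37.1, 294.0]
tcp_rot: [-3.14, 0.0, 1.778]
contact_force: [0.6, 0.5, 0.3]
opening: 0.524
clock: 6.67
eef_pos: [617.3, -33.8, 293.9]
tcp_rot: [-3.14, -0.001, 1.668]
contact_force: [0.2, 0.6, -0.2]
opening: 0.532
[617.2523984  -33.80734547 293.92947446] [-3.13963713e+00 -6.06175838e-04  1.66792835e+00] [-5.73078054e-02  2.92256007e-01  1.57726334e+00  3.11770678e-04
  1.27409881e+00 -1.54531875e-01]
[[326.77377322 249.46770074]
 [349.56544777 423.0619973 ]
 [325.50127173 229.57191921]]
```

View pics/w7.png

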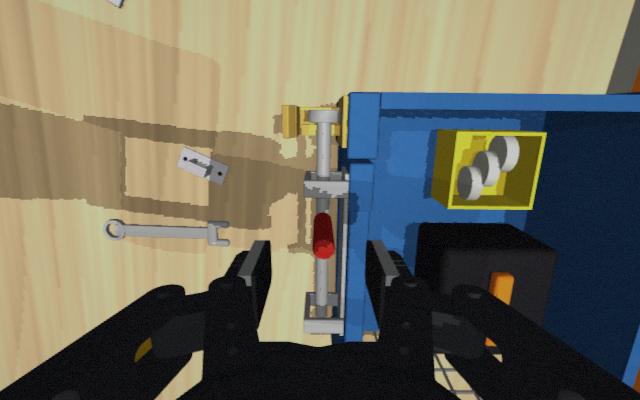

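The wrist view shows the knob's top at (324,250), against a prediction of (327,249). The gate line is vertical in the picture, so the yaw is right, and the flared end sits in the fork at (322,118).

Run:
```python
from h import *
f=cv2.imread('pics/w7.png'); cv2.imwrite('pics/w7c.png',cv2.resize(f[95:345,260:380],None,fx=2.4,fy=2.4,interpolation=cv2.INTER_CUBIC))
s=r.sense(); print(s['eef_pos'],s['tcp_rot'])
s['eef_pos']=np.array([617.25,-33.8,293.93])
p=plane("wrist",[[324.3,250.5]],230,s)[0]; print(p)
s=r.sense(); print(tool([p[0],p[1],199],s))
```

```text
[617.23090262 -33.29998302 294.31102571] [-3.14011052e+00 -4.98764306e-04  1.66935301e+00]
[623.42556716 -57.93337575 230.        ]
[-25.17092459   3.88198677  95.29283426]
```

View pics/w7c.png

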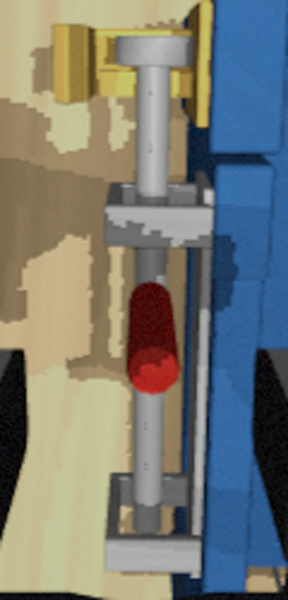

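```bash
python3 -m creep '[{"dp":[-24,3.8,10],"angular":[0,0,0],"fingers":45},{"dp":[-24,3.8,35],"angular":[0,0,0],"fingers":45},{"dp":[-24,3.8,60],"angular":[0,0,0],"fingers":45},{"dp":[-24,3.8,80],"angular":[0,0,0],"fingers":45},{"dp":[-24,3.8,85],"angular":[0,0,0],"fingers":45}]'
python3 - <<'E'
from h import *
s=r.sense(); print(s['eef_pos'],s['tcp_rot'],s['contact_force'])
f=optics.grab_frame("wrist"); cv2.imwrite("pics/w8.png",f)
print(tool([623.4,-57,199],r.sense()))
E
```

```text
clock: 7.13
eef_pos: [621.5, -56.1, 206.6]
tcp_rot: [-3.136, -0.001, 1.669]
contact_force: [-1.7, -0.6, -0.8]
opening: 0.532
[621.46412235 -56.05562339 206.64797299] [-3.13630275e+00 -1.12608527e-03  1.66943218e+00] [-1.67369718 -0.55261217 -0.8228681 ]
[-1.00013746  1.44851621  8.42069202]
```

View pics/w8.png

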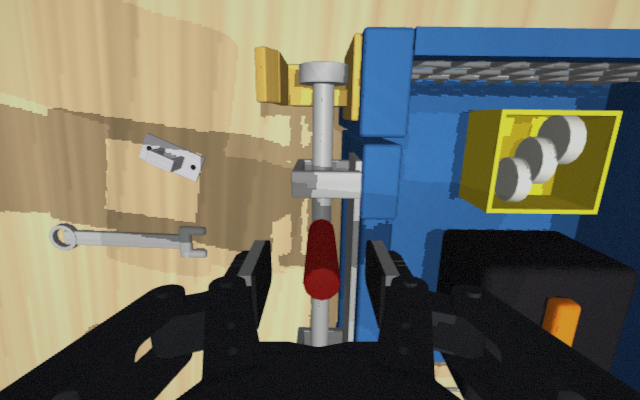

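The knob (321,280) is centred between the pads at x=270 and 368. Lower and close.

```bash
python3 -m creep '[{"dp":[-0.5,0.5,8],"angular":[0,0,0],"fingers":40},{"dp":[-0.5,0.5,8],"angular":[0,0,0],"fingers":10},{"dp":[-0.5,0.5,8],"angular":[0,0,0],"fingers":5},{"dp":[-0.5,0.5,8],"angular":[0,0,0],"fingers":5},{"dp":[-0.5,0.5,8],"angular":[0,0,0],"fingers":5}]' 70
python3 -m creep '[{"dp":[0,0,0],"angular":[0,0,0],"fingers":5},{"dp":[0,0,0],"angular":[0,0,0],"fingers":5}]'
python3 - <<'E'
from h import *
s=r.sense(); print(s['eef_pos'],s['opening']*85.4,s['contact_force'])
E
```

```text
clock: 7.6
eef_pos: [623.8, -57.6, 203.3]
tcp_rot: [-3.141, -0.0, 1.665]
contact_force: [-6.0, 1.0, 3.0]
opening: 0.16
clock: 7.77
eef_pos: [623.8, -57.6, 203.3]
tcp_rot: [-3.141, -0.0, 1.665]
contact_force: [-5.6, 1.1, 3.7]
opening: 0.159
[623.76307581 -57.61365354 203.27445543] 13.563971099227567 [-5.55516392  1.14407899  3.6748544 ]
```

```bash
python3 -m creep '[{"dp":[0,0,-3],"angular":[0,0,0],"fingers":5},{"dp":[0,0,-6],"angular":[0,0,0],"fingers":5},{"dp":[0,0,-9],"angular":[0,0,0],"fingers":5},{"dp":[0,0,-11.5],"angular":[0,0,0],"fingers":5},{"dp":[0,0,-11.5],"angular":[0,0,0],"fingers":5}]'
python3 - <<'E'
from h import *
s=r.sense(); print(s['eef_pos'],s['opening']*85.4,s['contact_force'])
f=optics.grab_frame("wrist"); cv2.imwrite("pics/w9.png",f)
E
```

```text
clock: 8.18
eef_pos: [623.8, -57.7, 214.3]
tcp_rot: [-3.141, -0.0, 1.665]
contact_force: [-5.4, 1.4, -2.4]
opening: 0.161
[623.80936341 -57.68054612 214.30015281] 13.714586849927326 [-5.44834922  1.44542177 -2.37640564]
```

View pics/w9.png

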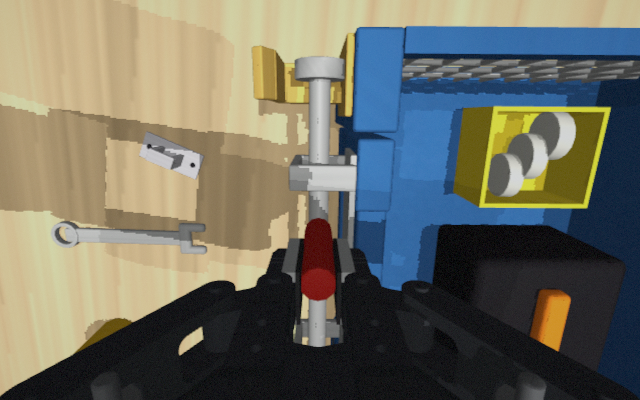

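The bolt is lifted 11 mm with about 6 N more downward load. Now draw it along tool -x.

```bash
python3 -m creep '[{"dp":[-8,0,-11.5],"angular":[0,0,0],"fingers":5}]' 
python3 -m creep '[{"dp":[-8,0,0],"angular":[0,0,0],"fingers":5},{"dp":[-16,0,0],"angular":[0,0,0],"fingers":5},{"dp":[-24,0,0],"angular":[0,0,0],"fingers":5}]'
```

```text
clock: 8.32
eef_pos: [622.5, -64.3, 221.1]
tcp_rot: [-3.135, -0.003, 1.665]
contact_force: [12.8, 2.0, -77.6]
opening: 0.152
clock: 8.57
eef_pos: [625.3, -89.5, 221.8]
tcp_rot: [-3.136, -0.002, 1.665]
contact_force: [0.5, 1.8, -24.8]
opening: 0.155
```

I typed the lift shift again in that row by mistake, and the bolt hit its top stop (78 N). The draw continued. I'll take the strain off and look.

```bash
python3 -m creep '[{"dp":[0,0,3],"angular":[0,0,0],"fingers":5},{"dp":[0,0,6],"angular":[0,0,0],"fingers":5}]'
python3 - <<'E'
from h import *
s=r.sense(); print(s['eef_pos'],s['opening']*85.4,s['contact_force'])
f=optics.grab_frame("wrist"); cv2.imwrite("pics/w10.png",f)
E
```

```text
clock: 8.73
eef_pos: [626.3, -90.5, 219.1]
tcp_rot: [-3.139, 0.0, 1.664]
contact_force: [-6.4, -1.8, -2.8]
opening: 0.158
[626.33677475 -90.45363851 219.07254651] 13.500094647188483 [-6.38846271 -1.81583701 -2.80829947]
```

View pics/w10.png

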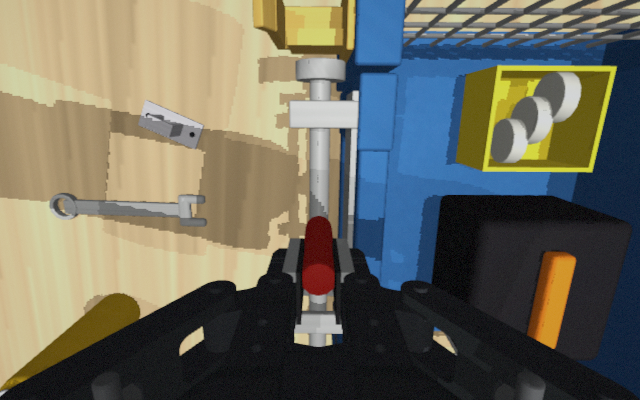

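The flared end (320,68) is now clear of the fork (at (305,30)). Draw 8 mm more, then work out the opening arc about the hinge.

```bash
python3 -m creep '[{"dp":[-4,0,0],"angular":[0,0,0],"fingers":5},{"dp":[-8,0,0],"angular":[0,0,0],"fingers":5},{"dp":[-8,0,0],"angular":[0,0,0],"fingers":5}]'
python3 - <<'E'
from h import *
s=r.sense(); print(s['eef_pos'],s['tcp_rot'],s['opening']*85.4,s['contact_force'])
H=np.array([670.4,-257.9]); P=s['eef_pos'][:2]
for t in (.05,.1,.15,.2,.25,.3,.35,.4):
    c,q=np.cos(t),np.sin(t); n=H+np.array([[c,-q],[q,c]])@(P-H); print(t,tool([*n,s['eef_pos'][2]],s).round(1))
E
```

```text
clock: 9.03
eef_pos: [626.9, -98.0, 219.7]
tcp_rot: [-3.139, 0.0, 1.665]
contact_force: [-7.0, -2.2, -3.2]
opening: 0.156
[626.94224622 -98.01193542 219.67837925] [-3.13903688e+00  1.49505017e-04  1.66454561e+00] 13.359802990176753 [-6.9538196  -2.19900437 -3.20578977]
0.05 [-1.6 -8.1  0. ]
0.1 [ -3.6 -16.2   0. ]
0.15 [ -6.1 -24.1   0.1]
0.2 [ -8.9 -31.9   0.1]
0.25 [-12.1 -39.5   0.1]
0.3 [-15.7 -47.    0.1]
0.35 [-19.6 -54.3   0.1]
0.4 [-23.9 -61.3   0.2]
```

```bash
python3 -m creep '[{"dp":[-0.8,-4,0],"angular":[0,0,-0.025],"fingers":5},{"dp":[-1.6,-8.1,0],"angular":[0,0,-0.05],"fingers":5},{"dp":[-3.6,-16.2,0],"angular":[0,0,-0.1],"fingers":5},{"dp":[-6.1,-24.1,0],"angular":[0,0,-0.15],"fingers":5},{"dp":[-8.9,-31.9,0],"angular":[0,0,-0.2],"fingers":5}]'
python3 - <<'E'
from h import *
s=r.sense(); print(s['opening']*85.4,s['contact_force'])
f=optics.grab_frame("wrist"); cv2.imwrite("pics/w11.png",f)
E
```

```text
clock: 9.45
eef_pos: [598.4, -109.2, 220.8]
tcp_rot: [3.138, 0.001, 1.867]
contact_force: [0.1, 1.5, -2.9]
opening: 0.158
13.48542608181248 [ 0.09808354  1.45257605 -2.86438364]
```

View pics/w11.png

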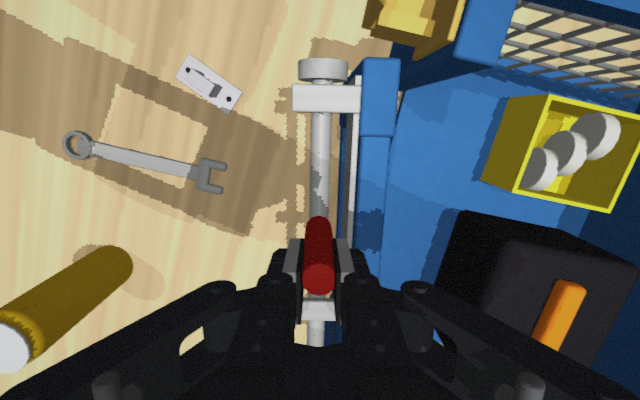

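The gate is following: its free edge at (380,70) has left the fork at (420,20). Continue along the same arc.

```bash
python3 -m creep '[{"dp":[-1.6,-8.1,0],"angular":[0,0,-0.05],"fingers":5},{"dp":[-3.6,-16.2,0],"angular":[0,0,-0.1],"fingers":5},{"dp":[-6.1,-24.1,0],"angular":[0,0,-0.15],"fingers":5},{"dp":[-7.9,-29,0],"angular":[0,0,-0.18],"fingers":5},{"dp":[-7.9,-29,0],"angular":[0,0,-0.18],"fingers":5}]'
python3 -m creep '[{"dp":[0,0,0],"angular":[0,0,0],"fingers":5},{"dp":[0,0,0],"angular":[0,0,0],"fingers":5},{"dp":[0,0,0],"angular":[0,0,0],"fingers":5},{"dp":[0,0,0],"angular":[0,0,0],"fingers":5}]'
python3 - <<'E'
from h import *
s=r.sense(); print(s['eef_pos'],s['qvel'].round(4),s['opening']*85.4,s['contact_force'])
for n in("wrist","top","scene"): cv2.imwrite(f"pics/{n}12.png",optics.grab_frame(n))
s2=r.sense(); print(s2['eef_pos'],s2['clock'],s2['contact_force'])
f=cv2.imread("pics/top12.png"); cv2.imwrite("pics/t12c.png",cv2.resize(f[30:290,170:500],None,fx=2.3,fy=2.3))
E
```

```text
clock: 9.92
eef_pos: [573.8, -125.5, 221.1]
tcp_rot: [3.137, 0.003, 2.045]
contact_force: [3.8, 3.2, -2.6]
opening: 0.155
clock: 10.25
eef_pos: [574.3, -125.1, 220.7]
tcp_rot: [3.137, 0.003, 2.043]
contact_force: [4.1, 2.5, -2.5]
opening: 0.155
[ 574.31562875 -125.09677514  220.69215336] [ 0.0015  0.0007  0.0001  0.0003  0.0016 -0.0006] 13.237752592840494 [ 4.1061674   2.54348318 -2.53183586]
[ 574.32779809 -125.08546772  220.66515728] 10.4 [ 4.62181954  2.78573907 -1.62470101]
```

View pics/wrist12.png

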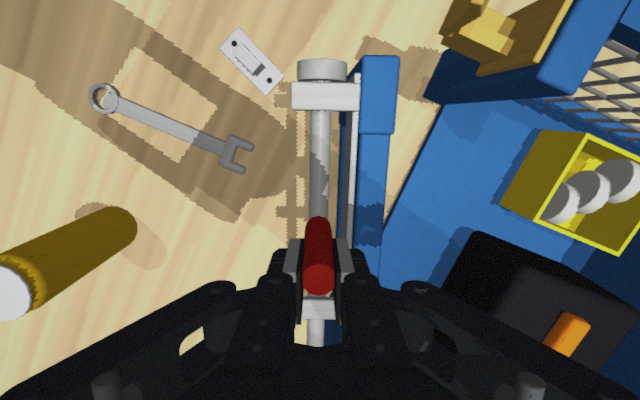

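View pics/t12c.png

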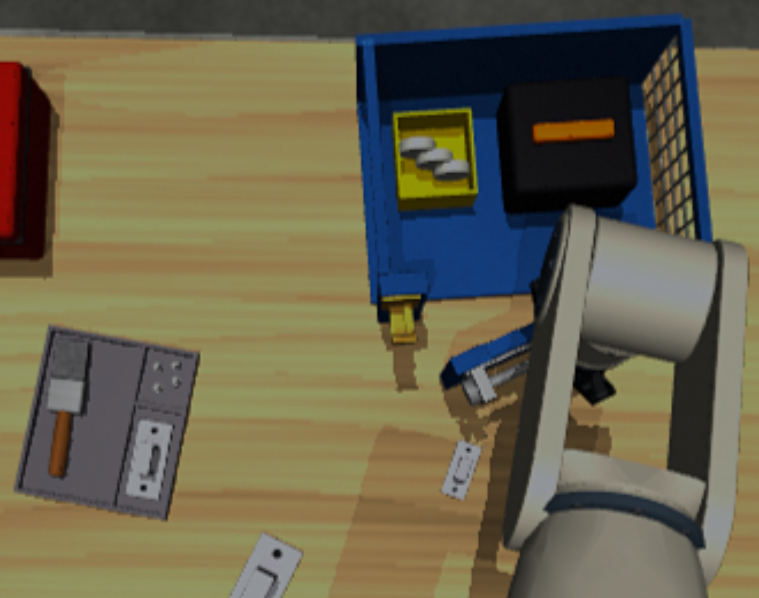

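View pics/scene12.png

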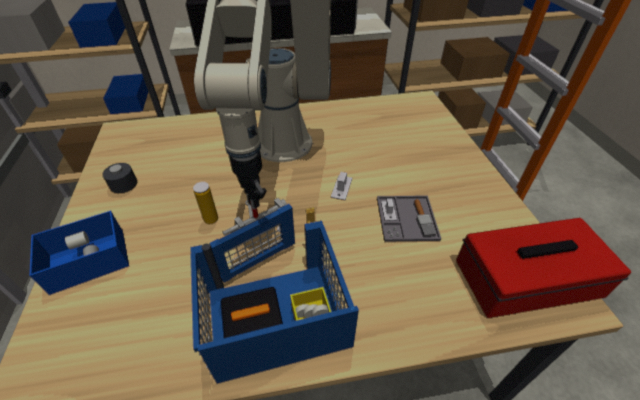

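The pictures show the gate about 0.38 rad open, still parallel to the tool in the wrist view. The keeper is in its compartment, and brush, can and wrench are unmoved. One numeric check before handing in.

Run:
```python
from h import *
a=plane("top",np.array([[443,372],[530,325]])/2.3+[170,30],188)[:,:2]
d=a[0]-a[1]; print(a,'gate angle',np.arctan2(d[1],d[0])-np.radians(94.95))
k=plane("top",np.array([[138,420],[172,428],[160,500],[126,490]])/2.3+[170,30],9)[:,:2]; print('keeper',k.mean(0),'slot ~464.5,315')
print(r.sense()['contact_force']); r.sign_off()
```

```text
[[ 554.26636822  -16.20795007]
 [ 604.62735022 -105.07650065]] gate angle 0.42917340841846197
keeper [464.41365581 314.71495899] slot ~464.5,315
[ 4.62181954  2.78573907 -1.62470101]
the job is handed in; nothing more can be done
```

The whole job is done and handed in at about 10.4 s of the 48 s allowed. I put the middle-sized keeper in the tray, then lifted the bolt, drew it back and pulled the gate open. The gripper is still holding the knob.

**Last checks:**
- **Keeper:** it lies flat and lengthwise in the empty compartment. The top view puts it at (464,315) against the slot at about (464.5,315).
- **Gate:** the tool had turned 0.38 rad with the gate, and a rough reading from the top picture gave 0.43 rad. The two differ, but both are within 0.24–0.56.
- **Holding:** the arm was still and the wrist read a pull of about 5 N. I could not measure the finger force on the gate directly.
- **Loose items:** the brush, can and wrench look unmoved in the pictures. I did not measure them.

**One slip:** while drawing the bolt I typed the lift shift a second time. The bolt hit its top stop and the wrist force peaked at about 78 N in the readings (the limit is 120 N). The knob slid a few millimetres in the grip. I took the strain off straight away, and the next picture showed the bolt end clear of the fork.

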